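Fit a new cartridge into the countertop water filter

TASK

Change the filter: take the new cartridge that stands upright on the worktop and push it, grip fin up, down through the two-leaved sprung dust flap in the top of the countertop water filter, and press it home on the port inside until the sealing collar has gone all the way down and it stops firmly. The port's height cannot be seen and differs from filter to filter, so go by feel and do not force it, for the port cracks under a hard press (25 N). Then let go and draw out so that the flap springs shut over the cartridge, and leave the drinking glass, the used cartridge lying on its side and the salt shaker where they are.

Things in the scene. Friction and masses are not known exactly. Their poses are not given: they have to be found in the camera images.
- new_cartridge: new filter cartridge, standing upright on the worktop straight ahead of the robot: white block 32 (its x) by 72 (its y) by 46 mm high on a slightly narrower grey foot, with a grip fin on top, 66 mm high in all; 0.08 to 0.17 kg. Origin at the centre of its underside, z up through the fin. Alike either way round (half turn about z).
- fin (a point): centre of the top of the new cartridge's upright grip fin, 66 mm above its foot; axes as the cartridge's. The fin is 18 (x) by 12 (y) by 20 mm high: pinch it across the 12 mm, fingers closing along y and straddling it; the cartridge's shoulders either side are 20 mm below this point. Grip its top 12 mm or so, which keeps the gripper's body off the filter later.
- water_filter: countertop water filter, fixed, to the robot's right: white housing 140 (x) by 190 (y) by 138 mm high, steel tap and drip tray on its front (-x): tray to -137, spout to -110, lever up to z = 128. Origin at its underside straight below the mouth, z up. Ramps below the flap lead into a shaft where a centred cartridge, its y along the filter's, has 2.5 mm in x and 3 mm in y each side.
- mouth (a point): centre of the mouth in the plane of its rim in the filter's flat top, 138 mm above the filter's underside; axes as the filter's. The clear opening is 47 (x) by 92 mm (y), in a thin steel frame 1.5 mm proud, and closed by the two leaves of the flap. Keep the gripper's body above the rim (the fingertips need go in no deeper than 50 mm) and open the fingers only a little inside.
- port (a point): point on the shaft's axis 47 mm above the filter's underside. The unseen port's sealing collar, on which the cartridge's foot lands, starts 0 to 10 mm above this point, differently each time and not known beforehand. The collar yields stiffly at about 9 N, slides 6 mm down, then stops hard and stays; over 25 N cracks it. Home, the fin's top is 21 to 31 mm below the rim, clear of the flap.
- flap_front (a joint): front leaf of the sprung dust flap: slippery grey plastic plate 21 (x) by 90 (y) by 3 mm, hinged on the front (-x) long edge of the mouth, meeting the rear leaf in the middle. 0 rad shut, grows as it is pushed down and inward, to 1.52. About 1 N at its free edge begins to open it, 3 N opens it fully; it springs shut when its way is clear and bears lightly on what is in the mouth.
- flap_rear (a joint): rear leaf of the dust flap, the same, hinged on the far (+x) long edge of the mouth.
- seal (a joint): travel of the sealing collar on the port, hidden inside the filter: 0 m raised, 0.006 m pressed all the way home.
- glass: clear drinking glass, 58 mm wide and 78 mm high, standing on the drip tray under the tap; origin at the centre of its foot. Leave it alone.
- used_cartridge: the used cartridge, same as the new one but lying on its side (32 mm high) on the worktop to the robot's left; origin at the centre of its underside. Leave it alone.
- salt_shaker: salt shaker with a lilac cap, 60 mm wide and 99 mm high, standing on the worktop behind the new cartridge; origin at the centre of its foot. Leave it alone. Over the worktop here hangs the wall cupboard, its underside 0.59 m up, beyond x = 0.59 m and left of y = -0.12 m: keep the elbow, forearm and wrist clear of it.
There are look-alikes about, which are no part of the job. Leave any yellow look-alike of the new_cartridge alone.

How it is judged:
By the outcome, as a careful person would: the job done as asked, in the order asked, and still so for the second after the job is handed in, with the robot touching nothing.
It also fails if it takes over 45 s, if anything falls off the work surface, if the arm or the gripper's body presses on something with over 40 N, if the wrist force passes 120 N, or if a joint passes its speed limit or range.

ROBOT

A 6-joint arm with a two-finger parallel gripper is mounted at the origin on a cart in front of the work surface, level with it; the furniture and walls round the work are solid. World frame = base frame: x ahead of the robot, y to its left, z up, the work surface at z = 0. Lengths are in mm, angles in rad, forces in N, time in s.
With the tool pointing down it reaches from about 375 to 750 mm from the base axis. Payload 9 kg.
Tool frame: the origin (TCP) lies midway between the tips of the shut fingers; the grasp point (between the pads) lies 19 mm behind it; z points along the fingers, y is the line along which they close (so a half turn about z gives the same grasp; the last joint's range is limited). The gripper opens to 85 mm and grips with 20 to 120 N. Pads are 22 mm wide; open, the fingers measure 114 mm over their backs; the gripper's body (76 mm by 85 mm) begins 54 mm behind the grasp point. The pads swing forward as they close: fully open they stand 13 mm farther back than shut.
Start: joints at [-1.438, 0.104, 0.097, 1.564, 0, 1.353], TCP at [206.201, -563.487, 231.331] pointing down, gripper open.
Joint ranges: [-2.99, 2.99], [-0.84, 1.86], [-1.1, 1.16], [-1.84, 2.11], [-1.51, 1.56], [-3.14, 3.14]. Speed limits (rad/s): [2.22, 2.22, 2.57, 3.14, 3.14, 3.14].

INTERFACE

Orientations are given as a unit quaternion [x, y, z, w].
In Python, from station import bot, viewer gives the robot as it stands.
- The arm moves only by the shell command python3 -m jog 'ROWS' [FORCE]. ROWS is JSON, one flat list of numbers, 7 for each row, row after row: the shift along the world's x, y, z normalised to -1 to 1, where 1 is 0.2 m, then the turn, a rotation vector about the world's x, y, z normalised to -1 to 1, where 1 is 90 degrees, then the gripper's target within -1 to 1 (shut at 1, half-way at 0, fully open at -1). In form: [dx, dy, dz, wx, wy, wz, claw, dx, dy, dz, wx, wy, wz, claw, ...]. A call has 1 to 8 rows; each row shifts and turns the commanded pose from where the row before left it; what a row does not reach is not made up. A row lasts 1/12 s, in which the tool goes at most 41.7 mm and 7.16 degrees, less where a joint would pass 70% of its speed; a pose out of reach is approached as far as the arm can. A call with a number of a shift or a turn outside -1 to 1 is refused whole. A call with a gripper value outside its range is refused whole. The fingers move at their own pace and stop on an object; FORCE is the grip in N (left out, the last holds). Time passes only in rows, so rows that do not move let the fingers close. It gives the time, the measured TCP pose, the force, the opening and the grip force at its end, in the units of the state.
- bot.get_obs(): the state, without advancing time (a new reading comes with each control period).
- viewer.get_image(name): name is "side" or "top"; returns the picture (400x640x3 uint8, red, green, blue); there is no depth.
- viewer.calibration(name): a dict with "fx", "fy", "cx", "cy" (pixels), "view" (4x4, takes a point from world to camera coordinates). Camera axes: x right, y down, z forward; pixel columns grow to the right and rows downward; lengths in mm; the calibration is good to about 2 mm. A picture is of the moment at which its call begins. calibration takes no time and is no camera call.
- bot.job_done(): hands the job in; it is judged then, once.
The state is a dict: "t": time; "q": joint angles; "joint_velocities": joint speeds; "tau": joint torques, N m; "tool_pos": TCP position; "tool_rot": TCP orientation; "ft_force": force on the tool from outside, world axes, zero at the start; "moment": the same for the moment, N m; "width": finger opening in mm; "gripper_force": force on a finger pad.
Only numpy, scipy, OpenCV 4.12 (cv2) and the standard library are available. Lean on these libraries where they do the work, as an engineer would, in place of code of your own. Each camera call takes 0.05 s, during which the arm holds its last target. There are 200 camera calls.

## Working session

There is one attempt and no reset: what is moved stays moved. The work goes in short steps, Python scripts to look and compute and a shell command to move; the robot and the scene stay as the last step left them, time stands still between calls to the robot, and variables do not carry over. Pictures are saved under pics/ and viewed, at most 10 in all, crops included, and the job is handed in when it is done.

```bash
mkdir -p pics
python3 - <<'E'
from station import bot, viewer
import cv2,numpy as np
for n in("side","top"):
    im=viewer.get_image(n); cv2.imwrite(f"pics/{n}0.png",im[:,:,::-1])
    c=viewer.calibration(n); print(n,c["fx"],c["fy"],c["cx"],c["cy"]); print(np.round(c["view"],3))
o=bot.get_obs(); print(o)
E
```

```text
side 384.88880472304623 384.88880472304623 312.96305255470577 198.38638480436887
[[-8.70000e-01 -4.93000e-01  1.40000e-02  4.26292e+02]
 [-3.04000e-01  5.12000e-01 -8.04000e-01  2.64318e+02]
 [ 3.89000e-01 -7.03000e-01 -5.95000e-01  9.70553e+02]
 [ 0.00000e+00  0.00000e+00  0.00000e+00  1.00000e+00]]
top 427.41130563916204 427.41130563916204 317.48370340695334 198.50134514919014
[[-3.000000e-03 -1.000000e+00 -1.000000e-03 -5.755000e+00]
 [-9.910000e-01  3.000000e-03 -1.330000e-01  5.077180e+02]
 [ 1.330000e-01  1.000000e-03 -9.910000e-01  1.057111e+03]
 [ 0.000000e+00  0.000000e+00  0.000000e+00  1.000000e+00]]
{'t': 0.1, 'q': array([-1.43770407e+00,  1.04609935e-01,  9.65413007e-02,  1.56387725e+00,
       -1.82283990e-07,  1.35310738e+00]), 'joint_velocities': array([ 6.70558244e-04, -2.78699798e-03,  2.84568898e-03,  7.77684618e-05,
        1.97012782e-04,  1.21492970e-03]), 'tau': array([ 7.99195870e-03, -5.58210683e+01,  5.04717100e+01,  1.31197975e-02,
       -2.52459595e-04, -6.09026696e-07]), 'tool_pos': array([ 206.1547868 , -563.1639124 ,  230.61427804]), 'tool_rot': array([ 9.84658295e-01,  1.74492729e-01,  2.42139391e-05, -5.74269851e-04]), 'ft_force': array([-0.03524883,  0.51487326,  0.66894015]), 'moment': array([-0.01067234,  0.00577535, -0.04081914]), 'gripper_force': 0.0, 'width': 85.45214461198559}
```

View pics/side0.png

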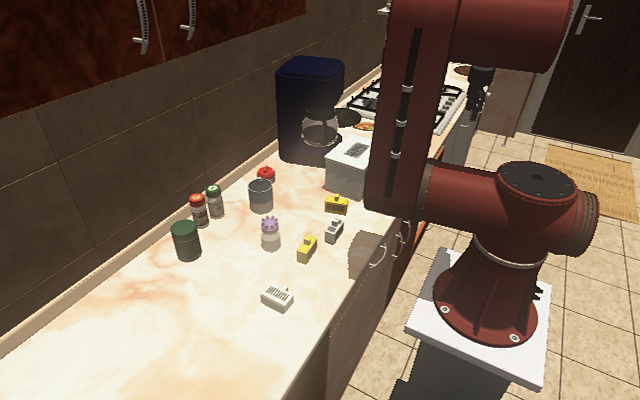

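View pics/top0.png

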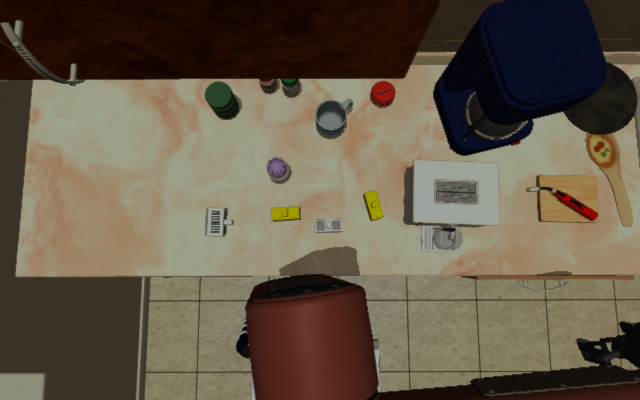

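The side view shows the white cartridge at about (334,230) between yellow ones, and the filter at (350,165). The top view shows the cartridge at (329,226) and the filter mouth at (456,192). I'll zoom in next.

```bash
cat > h.py <<'E'
from station import bot, viewer
import cv2,numpy as np
def ray(n,u,v):
    c=viewer.calibration(n);V=np.array(c["view"]);R=V[:3,:3]
    d=R.T@np.array([(u-c["cx"])/c["fx"],(v-c["cy"])/c["fy"],1]);return -R.T@V[:3,3],d
def onz(n,u,v,z):
    o,d=ray(n,u,v);return o+d*(z-o[2])/d[2]
def proj(n,p):
    c=viewer.calibration(n);q=(np.array(c["view"])@[*p,1]);return c["fx"]*q[0]/q[2]+c["cx"],c["fy"]*q[1]/q[2]+c["cy"]
E
python3 - <<'E'
import cv2,numpy as np
from h import *
t=cv2.imread("pics/top0.png");s=cv2.imread("pics/side0.png")
a=cv2.resize(t[155:255,300:500],None,fx=4,fy=4,interpolation=cv2.INTER_CUBIC)
b=cv2.resize(s[130:250,320:400],None,fx=4,fy=4,interpolation=cv2.INTER_CUBIC)[:,:320]
cv2.imwrite("pics/ca.png",a);cv2.imwrite("pics/cb.png",b)
g=cv2.cvtColor(t,cv2.COLOR_BGR2GRAY)
roi=g[170:215,425:490]; m=(roi<165).astype(np.uint8)
cs,_=cv2.findContours(m,0,2);
for c in cs:
    if cv2.contourArea(c)>60: r=cv2.minAreaRect(c.reshape(-1,2)+[425,170]);print("mouth",r,onz("top",*r[0],139))
hsv=cv2.cvtColor(t,cv2.COLOR_BGR2HSV)
print(g[218:234:1,312:346:2])
E
```

```text
mouth ((457.0, 192.0), (44.0, 64.0), 90.0) [ 507.57728324 -329.74370753  139.        ]
[[144 145 144 145 146 147 146 146 147 147 148 149 132 128 129 143 148]
 [144 128 121 121 124 128 132 149 150 151 150 151 149 149 151 125 148]
 [145 141 151 124 127 130 134 159 158 158 138 129 119 122 131 133 149]
 [145 142 121 106 107 107 129 149 142 147 114 106 104 105 128 138 148]
 [147 140 112 102 104 105 129 130 158 156 104 104 104 104 129 149 148]
 [146 141 132 104 104 104 130 130 160 157 101 104 104 105 129 152 150]
 [147 138 133 104 105 104 121 120 160 157 102 103 104 105 130 152 149]
 [148 133 132 105 105 105 120 116 161 157 124 105 105 105 124 153 149]
 [148 132 131 104 105 106 124 113 161 157 127 105 105 105 126 154 149]
 [149 131 131 105 105 105 123 118 156 154 128 105 105 105 123 154 152]
 [149 137 131 106 106 105 124 126 108 118 130 106 108 106 126 156 151]
 [149 136 133 105 110 109 126 158 156 157 135 120 126 123 138 156 152]
 [149 132 154 109 132 130 133 158 158 157 153 152 152 152 153 151 151]
 [148 123 149 143 145 141 137 128 123 116 112 101  97  95  96 120 153]
 [149 141 106  88  95  96  96 104 101 104 109 102  98 119 130 149 153]
 [149 148 142 142 143 144 145 145 145 145 146 144 144 145 149 153 154]]
```

View pics/ca.png

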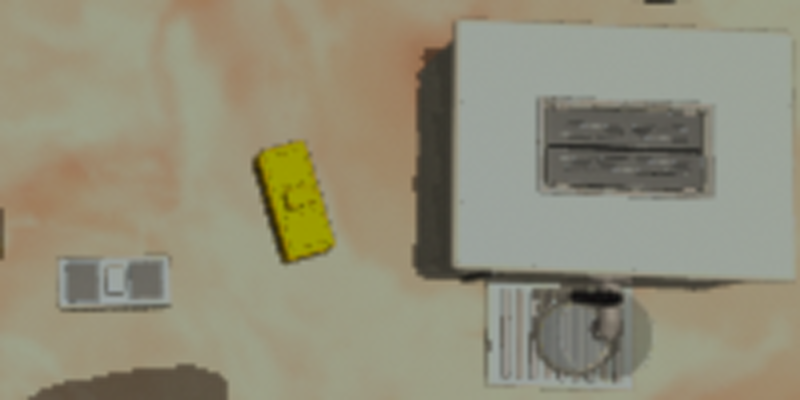

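View pics/cb.png

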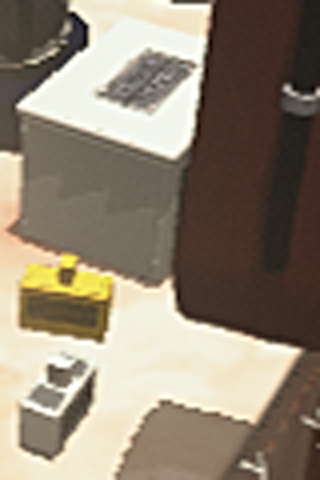

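The crops show the cartridge's fin top at crop (116,279), pads at (80,282) and (146,281), and the mouth frame corners at about (540,96), (713,104), (711,196) and (538,192). The filter top runs from (456,20) to (795,280).

Run:
```python
import cv2,numpy as np
from h import *
f=lambda x,y:(300+(x+.5)/4-.5,155+(y+.5)/4-.5)
P=lambda x,y,z:np.round(onz("top",*f(x,y),z)[:2],1)
print("fin",P(116,279,66),"padL",P(80,282,46),"padR",P(146,281,46), "corners46",P(58,257,46),P(168,255,46))
print("mouth c",[P(*p,139) for p in((540,96),(713,104),(711,196),(538,192),(549,146),(703,150))])
print("top corners",[P(*p,138) for p in((456,20),(793,30),(795,280),(453,268))])
# mask-based
t=cv2.imread("pics/top0.png");hsv=cv2.cvtColor(t,cv2.COLOR_BGR2HSV).astype(int);g=cv2.cvtColor(t,cv2.COLOR_BGR2GRAY)
def rects(x0,y0,x1,y1,lo,hi,z,amin):
    m=cv2.inRange(g[y0:y1,x0:x1],lo,hi); cs,_=cv2.findContours(m,0,2)
    for c in cs:
        if cv2.contourArea(c)>amin:
            r=cv2.minAreaRect(c+np.array([x0,y0])); b=cv2.boxPoints(r); W=np.array([onz("top",*q,z)[:2] for q in b])
            e=W[1]-W[0];e2=W[2]-W[1]; L=e if np.hypot(*e)>np.hypot(*e2) else e2
            print(np.round(r[0],1),np.round(r[1],1),np.round(W.mean(0),1),"long dir from y deg",np.round((np.degrees(np.arctan2(-L[0],L[1]))+90)%180-90,1))
rects(430,175,485,210,0,135,137,60)
rects(312,218,346,231,95,115,46,15)
# side view of fin and mouth corners
s=cv2.imread("pics/side0.png")
h=lambda x,y:(320+(x+.5)/4-.5,130+(y+.5)/4-.5)
for nm,p,z in(("fin",(66,368),66),("mouth",(147,78),138)): print(nm,np.round(onz("side",*h(*p),z)[:2],1))
```

```text
fin [439.1 -34.7] padL [438.8 -12.6] padR [439.3 -53.9] corners46 [454.5   1.1] [455.6 -67.9]
mouth c [array([ 539.1, -279.4]), array([ 534.1, -379.3]), array([ 480.4, -375.3]), array([ 483., -276.]), array([ 509.8, -283.4]), array([ 507.1, -372.1])]
top corners [array([ 584.5, -232.4]), array([ 577.8, -428.7]), array([ 432. , -421.1]), array([ 439.5, -225.9])]
[456.  191.6] [44.7 24.3] [ 508.9 -328.1] long dir from y deg -2.0
[335.5 224.5] [7. 7.] [440.2 -52.4] long dir from y deg -0.2
[319.5 225.5] [9. 7.] [437.9 -12.3] long dir from y deg 89.7
fin [429.  -26.6]
mouth [ 507.5 -327.8]
```

```bash
python3 -m jog '[0.078,0.176,0,0,0,-0.0265,-1, 0.078,0.176,0,0,0,-0.0265,-1, 0.078,0.176,0,0,0,-0.0265,-1, 0.078,0.176,0,0,0,-0.0265,-1, 0.078,0.176,0,0,0,-0.0265,-1, 0.078,0.176,0,0,0,-0.0265,-1, 0.078,0.176,0,0,0,-0.0265,-1, 0.078,0.176,0,0,0,-0.0265,-1]' 40; python3 -m jog '[0.078,0.176,0,0,0,0,-1, 0.078,0.176,0,0,0,0,-1, 0.078,0.176,0,0,0,0,-1, 0.078,0.176,0,0,0,0,-1, 0.078,0.176,0,0,0,0,-1, 0.078,0.176,0,0,0,0,-1, 0.07,0.17,0,0,0,0,-1, 0,0,0,0,0,0,-1]'
python3 - <<'E'
from h import *
for n in("side","top"):
    im=viewer.get_image(n)[:,:,::-1]; cv2.imwrite(f"pics/{n}1.png",im)
    
s=cv2.imread("pics/side1.png")[130:250,270:410];t=cv2.imread("pics/top1.png")[165:265,270:410]
cv2.imwrite("pics/c1.png",np.vstack([cv2.resize(x,None,fx=5 if 0 else 2.7*1,fy=2.7,interpolation=cv2.INTER_CUBIC) for x in(s,t)]))
print(bot.get_obs()["q"], proj("side",(439,-34,66)),proj("side",(439,-34,0)))
E
```

```text
t: 0.77
tool_pos: [331.2, -280.0, 231.0]
tool_rot: [1.0, 0.008, -0.0, -0.0]
ft_force: [0.9, -0.7, 0.1]
width: 85.5
gripper_force: 0.0
t: 1.43
tool_pos: [439.6, -31.3, 231.1]
tool_rot: [1.0, 0.012, 0.0, -0.001]
ft_force: [0.2, 0.6, 0.2]
width: 85.5
gripper_force: 0.0
[-3.79144692e-01 -3.88595274e-01 -3.53564174e-01  1.60655593e+00
 -2.75182328e-04  2.74100365e+00] (np.float64(334.2101968662753), np.float64(219.10006673598104)) (np.float64(333.17922872498553), np.float64(235.92024671228697))
```

View pics/c1.png

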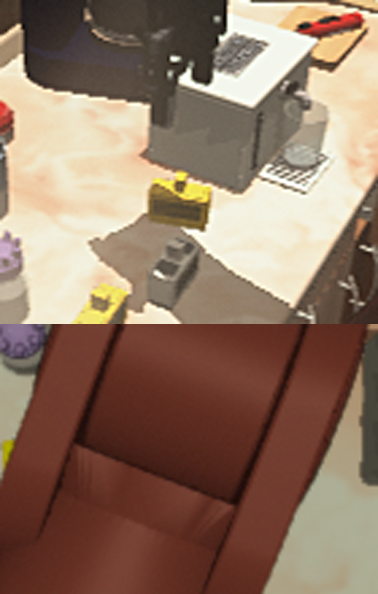

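The new side crop shows the cartridge under the gripper with its fin top at about full-image (337,220). The prediction was (334,219). The arm hides the cartridge from the top camera. I'll zoom in and check the predicted points against the image.

Run:
```python
from h import *
s=cv2.imread("pics/side0.png")[205:255,310:360]; k=11
b=cv2.resize(s,None,fx=k,fy=k,interpolation=cv2.INTER_NEAREST)
a=np.radians(1)
for (x,y,z,c) in [(sx*9,sy*6,66,(0,0,255)) for sx in(-1,1) for sy in(-1,1)]+[(sx*16,sy*36,46,(0,200,0)) for sx in(-1,1) for sy in(-1,1)]:
    p=(439+x*np.cos(a)-y*np.sin(a),-34+x*np.sin(a)+y*np.cos(a),z); u,v=proj("side",p)
    cv2.circle(b,(int((u+.5-310)*k),int((v+.5-205)*k)),4,c,-1)
cv2.imwrite("pics/z.png",b)
```

```text
(no output)
```

View pics/z.png

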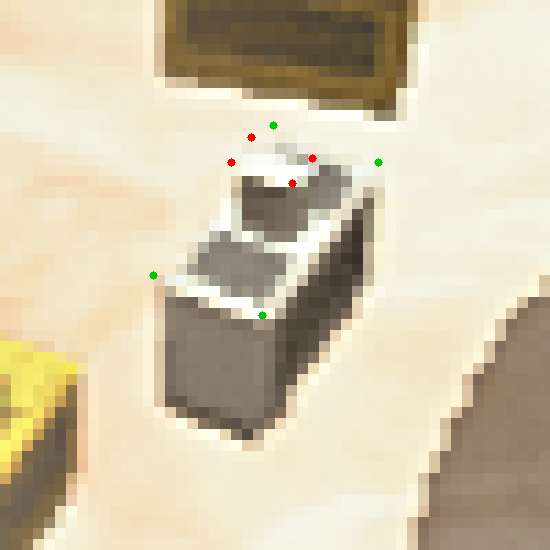

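The predicted points match the cartridge, offset by only about 1 px, so the fin is at about (437,-34) with near-zero yaw. I'll descend half-open.

```bash
python3 -m jog '[-0.013,-0.0135,-0.12,0,0,0,0, 0,0,-0.16,0,0,0,0, 0,0,-0.16,0,0,0,0, 0,0,-0.16,0,0,0,0, 0,0,-0.13,0,0,0,0, 0,0,-0.08,0,0,0,0, 0,0,-0.04,0,0,0,0, 0,0,0,0,0,0,0]' 80
python3 - <<'E'
from h import *
im=viewer.get_image("side")[:,:,::-1]; cv2.imwrite("pics/d.png",cv2.resize(im[170:260,290:380],None,fx=6,fy=6,interpolation=cv2.INTER_CUBIC))
print(bot.get_obs()["tool_pos"])
E
```

```text
t: 2.2
tool_pos: [434.6, -40.0, 59.6]
tool_rot: [1.0, 0.008, -0.001, -0.0]
ft_force: [-0.2, 0.4, -0.3]
width: 42.9
gripper_force: 0.0
[435.4881276  -40.13761882  61.17627559]
```

View pics/d.png

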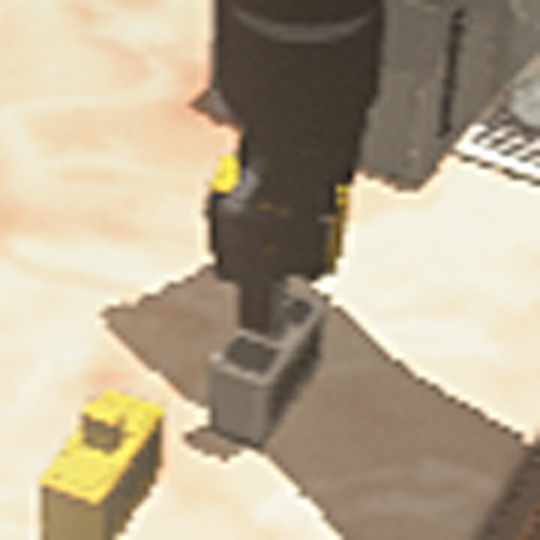

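The fingers straddle the fin, but the tool is about 6 mm off in y and 7 mm high. I'll correct that and check the pose.

```bash
python3 -m jog '[0.007,0.03,-0.035,0,0,0,0, 0,0,0,0,0,0,0, 0,0,0,0,0,0,0]'; python3 -m jog '[0,0,0,0,0,0,0]'
```

```text
t: 2.5
tool_pos: [437.8, -33.3, 55.0]
tool_rot: [1.0, 0.009, 0.0, 0.0]
ft_force: [0.8, -0.2, 0.1]
width: 42.7
gripper_force: 0.0
t: 2.58
tool_pos: [437.8, -33.4, 55.0]
tool_rot: [1.0, 0.009, 0.0, 0.0]
ft_force: [-0.1, 0.7, 0.2]
width: 42.8
gripper_force: 0.0
```

```bash
python3 -m jog '[0,0,0,0,0,0,1, 0,0,0,0,0,0,1, 0,0,0,0,0,0,1, 0,0,0,0,0,0,1, 0,0,0,0,0,0,1, 0,0,0,0,0,0,1, 0,0,0,0,0,0,1, 0,0,0,0,0,0,1]' 80
```

```text
t: 3.25
tool_pos: [437.6, -33.4, 54.7]
tool_rot: [1.0, 0.009, 0.0, 0.0]
ft_force: [-0.6, 2.5, 4.9]
width: 9.1
gripper_force: 79.3
```

```bash
python3 -m jog '[0,0,0.05,0,0,0,1, 0,0,0.12,0,0,0,1, 0,0,0.18,0,0,0,1, 0,0,0.18,0,0,0,1, 0,0,0.18,0,0,0,1, 0,0,0.12,0,0,0,1, 0,0,0.05,0,0,0,1, 0,0,0,0,0,0,1]'
python3 - <<'E'
from h import *
im=viewer.get_image("side")[:,:,::-1]; cv2.imwrite("pics/e.png",cv2.resize(im[80:230,280:400],None,fx=4,fy=4,interpolation=cv2.INTER_CUBIC))
o=bot.get_obs();print(o["tool_pos"],o["ft_force"],o["q"])
for z in (0,66): print(proj("side",o["tool_pos"]+[0,0,-55+z]))
E
```

```text
t: 3.92
tool_pos: [438.3, -33.9, 232.7]
tool_rot: [1.0, 0.009, 0.002, 0.001]
ft_force: [0.7, 0.2, -1.1]
width: 9.3
gripper_force: 78.5
[437.69697207 -33.60939546 230.53050034] [ 0.35540408 -0.36491143 -2.57892832] [-3.76124610e-01 -3.94277484e-01 -3.58805767e-01  1.60537292e+00
 -2.82319395e-04  2.74776607e+00]
(np.float64(336.4483071943902), np.float64(188.64618478122173))
(np.float64(337.71136912931433), np.float64(168.2726282684522))
```

View pics/e.png

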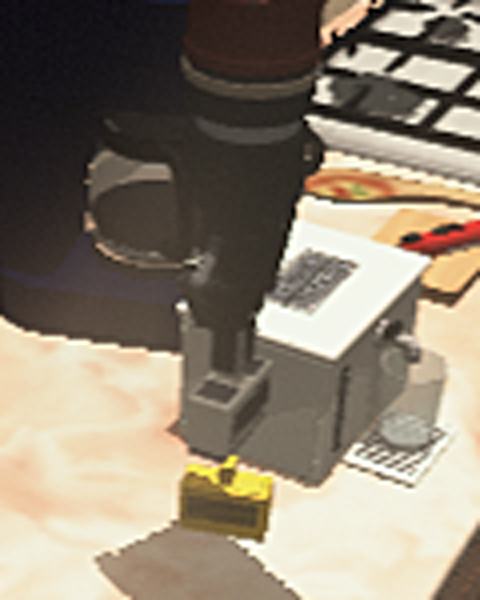

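The cartridge is held straight, with its foot at about z=177 and its silhouette centre at column 336.5, which matches the tool. Next I'll move over the mouth.

```bash
python3 -m jog '[0.02,-0.08,0.02,0,0,-0.01,1, 0.035,-0.147,0,0,0,-0.01,1, 0.035,-0.147,0,0,0,-0.013,1, 0.035,-0.147,0,0,0,0,1, 0.035,-0.147,0,0,0,0,1, 0.035,-0.147,0,0,0,0,1, 0.035,-0.147,0,0,0,0,1, 0.035,-0.147,0,0,0,0,1]'; python3 -m jog '[0.035,-0.147,0,0,0,0,1, 0.035,-0.147,0,0,0,0,1, 0.018,-0.068,0,0,0,0,1, 0,0,0,0,0,0,1, 0,0,0,0,0,0,1, 0,0,0,0,0,0,1]'
```

```text
t: 4.63
tool_pos: [489.6, -256.0, 231.3]
tool_rot: [1.0, -0.017, -0.002, -0.001]
ft_force: [0.5, 0.4, -1.2]
width: 9.5
gripper_force: 78.5
t: 5.13
tool_pos: [507.4, -326.4, 232.7]
tool_rot: [1.0, -0.017, -0.001, -0.001]
ft_force: [0.1, -0.5, -1.0]
width: 9.4
gripper_force: 78.6
```

```bash
python3 -m jog '[0.004,-0.006,-0.07,0,0,0,1, 0,0,-0.07,0,0,0,1, 0,0,0,0,0,0,1, 0,0,0,0,0,0,1]'
python3 - <<'E'
from h import *
im=viewer.get_image("side")[:,:,::-1]
o=bot.get_obs();p=o["tool_pos"];print(p,o["ft_force"])
k=7;b=cv2.resize(im[100:185,310:410],None,fx=k,fy=k,interpolation=cv2.INTER_CUBIC)
a=np.radians(-2)
def dots(c,L,z,col):
    for sx in(-1,1):
        for sy in(-1,1):
            x,y=sx*L[0]/2,sy*L[1]/2
            u,v=proj("side",(c[0]+x*np.cos(a)-y*np.sin(a),c[1]+x*np.sin(a)+y*np.cos(a),z));cv2.circle(b,(int((u+.5-310)*k),int((v+.5-100)*k)),3,col,-1)
dots(p,(32,72),p[2]-9,(0,200,0)); dots(p,(32,72),p[2]-50,(0,200,0)); dots((508.5,-327.8),(47,92),138,(0,0,255))
cv2.imwrite("pics/f.png",b)
E
```

```text
t: 5.47
tool_pos: [508.3, -327.3, 205.7]
tool_rot: [1.0, -0.017, -0.001, -0.001]
ft_force: [0.7, 0.5, -1.4]
width: 9.5
gripper_force: 78.5
[ 508.70824001 -327.85460816  206.64623599] [-0.14796975  0.93442363  0.01096459]
```

View pics/f.png

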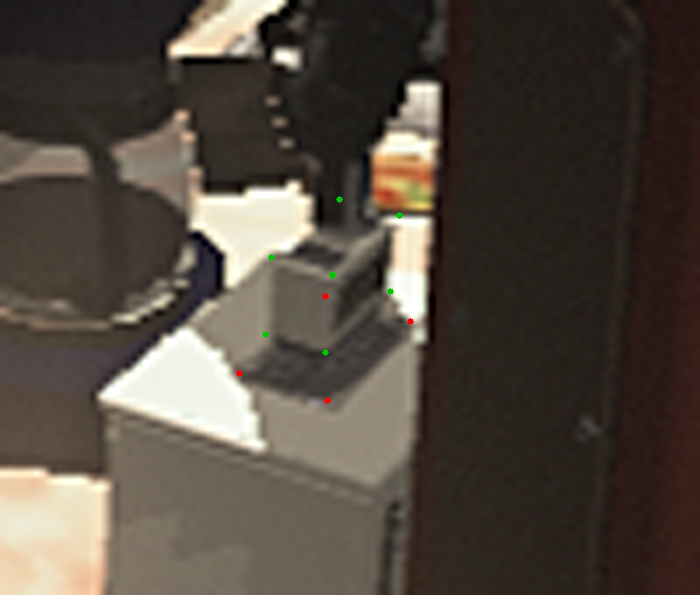

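The projected mouth (red) lies on the real frame within about 1 px, and the cartridge hangs centred above it. I'll descend by feel.

```bash
python3 -m jog '[0,0,-0.026,0,0,0,1, 0,0,-0.026,0,0,0,1, 0,0,-0.026,0,0,0,1, 0,0,-0.026,0,0,0,1, 0,0,0,0,0,0,1]'; python3 -m jog '[0,0,-0.026,0,0,0,1, 0,0,-0.026,0,0,0,1, 0,0,-0.026,0,0,0,1, 0,0,0,0,0,0,1]'
```

```text
t: 5.93
tool_pos: [508.6, -328.9, 185.2]
tool_rot: [1.0, -0.017, -0.0, 0.0]
ft_force: [-1.5, -0.0, 4.2]
width: 9.5
gripper_force: 79.2
t: 6.27
tool_pos: [508.5, -328.8, 168.9]
tool_rot: [1.0, -0.017, -0.0, -0.0]
ft_force: [0.6, -1.2, -2.0]
width: 9.3
gripper_force: 78.6
```

```bash
python3 -m jog '[0,0,-0.025,0,0,0,1, 0,0,-0.025,0,0,0,1, 0,0,-0.025,0,0,0,1, 0,0,0,0,0,0,1]'; python3 -m jog '[0,0,-0.025,0,0,0,1, 0,0,-0.025,0,0,0,1, 0,0,-0.025,0,0,0,1, 0,0,0,0,0,0,1]'
```

```text
t: 6.6
tool_pos: [508.3, -328.3, 153.2]
tool_rot: [1.0, -0.017, -0.001, -0.001]
ft_force: [-0.5, -0.6, -2.0]
width: 9.0
gripper_force: 78.4
t: 6.93
tool_pos: [508.4, -328.5, 138.5]
tool_rot: [1.0, -0.017, -0.001, -0.0]
ft_force: [-0.5, -0.2, -3.5]
width: 9.5
gripper_force: 78.4
```

```bash
python3 -m jog '[0,0,-0.02,0,0,0,1, 0,0,-0.02,0,0,0,1, 0,0,-0.02,0,0,0,1, 0,0,0,0,0,0,1]'; python3 -m jog '[0,0,-0.02,0,0,0,1, 0,0,-0.02,0,0,0,1, 0,0,0,0,0,0,1, 0,0,0,0,0,0,1]'
```

```text
t: 7.27
tool_pos: [508.5, -328.6, 126.9]
tool_rot: [1.0, -0.017, -0.0, -0.0]
ft_force: [-0.8, -1.2, -2.9]
width: 9.5
gripper_force: 78.4
t: 7.6
tool_pos: [508.5, -328.6, 119.4]
tool_rot: [1.0, -0.017, -0.0, -0.0]
ft_force: [-1.8, -0.6, -2.5]
width: 9.5
gripper_force: 79.9
```

```bash
python3 -m jog '[0,0,-0.01,0,0,0,1, 0,0,-0.01,0,0,0,1, 0,0,0,0,0,0,1]' | grep -E "pos|ft"; python3 -m jog '[0,0,-0.01,0,0,0,1, 0,0,0,0,0,0,1, 0,0,0,0,0,0,1]' | grep -E "pos|ft"; python3 -m jog '[0,0,-0.01,0,0,0,1, 0,0,0,0,0,0,1, 0,0,0,0,0,0,1]' | grep -E "pos|ft"
```

```text
tool_pos: [509.0, -328.9, 116.0]
ft_force: [0.2, -1.2, 1.4]
tool_pos: [508.8, -328.9, 113.8]
ft_force: [0.7, -2.1, 0.4]
tool_pos: [508.7, -328.7, 111.6]
ft_force: [-0.8, -0.9, -2.1]
```

```bash
for i in 1; do python3 -m jog '[0,0,-0.005,0,0,0,1, 0,0,0,0,0,0,1]' | grep -E "pos|ft"; done; python3 -m jog '[0,0,-0.005,0,0,0,1, 0,0,0,0,0,0,1]' | grep -E "pos|ft"; python3 -m jog '[0,0,-0.005,0,0,0,1, 0,0,0,0,0,0,1]' | grep -E "pos|ft"
```

```text
tool_pos: [508.7, -328.7, 110.7]
ft_force: [-0.9, -0.4, 0.1]
tool_pos: [508.8, -328.7, 109.8]
ft_force: [-0.2, -1.0, -0.2]
tool_pos: [508.8, -328.8, 108.8]
ft_force: [0.1, -0.3, 0.3]
```

```bash
python3 -m jog '[0,0,-0.005,0,0,0,1, 0,0,0,0,0,0,1]' | grep -E "pos|ft"; python3 -m jog '[0,0,-0.005,0,0,0,1, 0,0,0,0,0,0,1]' | grep -E "pos|ft"; python3 -m jog '[0,0,-0.005,0,0,0,1, 0,0,0,0,0,0,1]' | grep -E "pos|ft"
```

```text
tool_pos: [508.8, -328.8, 107.8]
ft_force: [0.7, 0.0, 0.5]
tool_pos: [508.8, -328.8, 106.8]
ft_force: [-0.1, 0.8, 1.3]
tool_pos: [508.8, -328.8, 105.7]
ft_force: [-0.1, -1.2, 0.4]
```

```bash
python3 -m jog '[0,0,-0.005,0,0,0,1, 0,0,0,0,0,0,1]' | grep -E "pos|ft"; python3 -m jog '[0,0,-0.005,0,0,0,1, 0,0,0,0,0,0,1]' | grep -E "pos|ft"; python3 -m jog '[0,0,-0.005,0,0,0,1, 0,0,0,0,0,0,1]' | grep -E "pos|ft"
```

```text
tool_pos: [508.7, -328.8, 104.7]
ft_force: [-0.2, 0.2, 0.3]
tool_pos: [508.7, -328.8, 103.7]
ft_force: [-0.1, -0.5, 0.4]
tool_pos: [508.8, -328.7, 102.9]
ft_force: [0.1, -0.5, 1.0]
```

```bash
python3 -m jog '[0,0,-0.005,0,0,0,1, 0,0,0,0,0,0,1]' | grep -E "pos|ft"; python3 -m jog '[0,0,-0.005,0,0,0,1, 0,0,0,0,0,0,1]' | grep -E "pos|ft"; python3 -m jog '[0,0,-0.005,0,0,0,1, 0,0,0,0,0,0,1]' | grep -E "pos|ft|wid"
```

```text
tool_pos: [509.0, -328.9, 102.6]
ft_force: [-1.6, 2.2, 5.7]
tool_pos: [509.1, -328.9, 101.9]
ft_force: [-0.9, 1.7, 6.8]
tool_pos: [509.1, -328.9, 101.0]
ft_force: [-1.5, 1.4, 8.4]
width: 9.5
```

```bash
python3 -m jog '[0,0,-0.005,0,0,0,1, 0,0,0,0,0,0,1]' | grep -E "pos|ft"; python3 -m jog '[0,0,-0.005,0,0,0,1, 0,0,0,0,0,0,1]' | grep -E "pos|ft"; python3 -m jog '[0,0,-0.005,0,0,0,1, 0,0,0,0,0,0,1]' | grep -E "pos|ft|wid"
```

```text
tool_pos: [509.1, -329.0, 100.0]
ft_force: [-2.4, 2.2, 8.2]
tool_pos: [509.1, -328.9, 99.0]
ft_force: [-0.9, 1.3, 8.3]
tool_pos: [509.1, -328.9, 98.0]
ft_force: [-1.9, 2.3, 8.4]
width: 9.3
```

Sliding steadily at about 8.4 N. The stop should be near 96.5, so I'll take smaller steps.

```bash
python3 -m jog '[0,0,-0.003,0,0,0,1, 0,0,0,0,0,0,1]' | grep -E "pos|ft"; python3 -m jog '[0,0,-0.0025,0,0,0,1, 0,0,0,0,0,0,1]' | grep -E "pos|ft"; python3 -m jog '[0,0,-0.0025,0,0,0,1, 0,0,0,0,0,0,1]' | grep -E "pos|ft|wid"
```

```text
tool_pos: [509.1, -329.0, 97.5]
ft_force: [-1.5, 2.0, 9.3]
tool_pos: [509.1, -328.9, 97.0]
ft_force: [-2.0, 2.5, 8.8]
tool_pos: [509.2, -329.0, 96.8]
ft_force: [-2.2, 2.6, 10.8]
width: 9.4
```

```bash
python3 -m jog '[0,0,-0.0015,0,0,0,1, 0,0,0,0,0,0,1]' | grep -E "pos|ft"; python3 -m jog '[0,0,-0.0015,0,0,0,1, 0,0,0,0,0,0,1]' | grep -E "pos|ft|wid"
```

```text
tool_pos: [509.2, -329.0, 96.8]
ft_force: [-3.1, 3.7, 13.8]
tool_pos: [509.2, -329.0, 96.8]
ft_force: [-3.7, 3.1, 15.1]
width: 9.2
```

Hard stop at 96.8 mm: the force rises with no further motion after 5.9 mm of travel. I'll ease off, open slightly and draw out.

```bash
python3 -m jog '[0,0,0.003,0,0,0,1, 0,0,0,0,0,0,0.8, 0,0,0,0,0,0,0.5, 0,0,0,0,0,0,0.5, 0,0,0,0,0,0,0.5, 0,0,0,0,0,0,0.5]'; python3 -m jog '[0,0,0.01,0,0,0,0.5, 0,0,0.02,0,0,0,0.5, 0,0,0.02,0,0,0,0.5, 0,0,0,0,0,0,0.5]'
```

```text
t: 12.18
tool_pos: [508.8, -328.8, 95.2]
tool_rot: [1.0, -0.017, -0.0, 0.0]
ft_force: [0.6, 0.2, 2.1]
width: 21.3
gripper_force: 2.2
t: 12.52
tool_pos: [508.9, -328.6, 105.9]
tool_rot: [1.0, -0.017, 0.0, -0.0]
ft_force: [-0.7, 2.3, -1.4]
width: 21.3
gripper_force: 3.3
```

```bash
python3 -m jog '[0,0,0,0,0,0,0.4, 0,0,0,0,0,0,0.4, 0,0,0,0,0,0,0.4]'; python3 -m jog '[0,0,0,0,0,0,0.4]'
python3 - <<'E'
from h import *
for n in("side","top"): cv2.imwrite(f"pics/{n}g.png",viewer.get_image(n)[:,:,::-1])
E
```

```text
t: 12.77
tool_pos: [508.9, -328.9, 105.7]
tool_rot: [1.0, -0.017, 0.0, 0.0]
ft_force: [-0.4, 0.9, 1.1]
width: 25.5
gripper_force: 2.5
t: 12.85
tool_pos: [508.9, -328.9, 105.7]
tool_rot: [1.0, -0.017, 0.0, 0.0]
ft_force: [0.4, 0.8, 1.1]
width: 25.4
gripper_force: 2.4
```

Opening further left the pad force unchanged, so that's the flap bearing on the fingers and the fin is free. Drawing out now.

```bash
python3 -m jog '[0,0,0.03,0,0,0,0.4, 0,0,0.03,0,0,0,0.4, 0,0,0.04,0,0,0,0.4, 0,0,0.04,0,0,0,0.4, 0,0,0,0,0,0,0.4]'; python3 -m jog '[0,0,0.05,0,0,0,0.4, 0,0,0.08,0,0,0,0.4, 0,0,0.12,0,0,0,0.4, 0,0,0.12,0,0,0,0.4, 0,0,0.12,0,0,0,0.4, 0,0,0.05,0,0,0,0.4, 0,0,0,0,0,0,0.4, 0,0,0,0,0,0,0.4]'
python3 - <<'E'
from h import *
for n in("side","top"): cv2.imwrite(f"pics/{n}h.png",viewer.get_image(n)[:,:,::-1])
s=cv2.imread("pics/sideh.png")[90:250,240:420];t=cv2.imread("pics/toph.png")[140:260,190:510]
s=cv2.resize(s,None,fx=3,fy=3,interpolation=cv2.INTER_CUBIC);
cv2.imwrite("pics/h.png",s)
# stillness: side-view diff in regions of other items
a=cv2.imread("pics/side0.png").astype(int);b=cv2.imread("pics/sideh.png").astype(int)
for nm,(x0,y0,x1,y1) in dict(used=(255,280,300,315),shaker=(255,210,285,252)).items(): print(nm,abs(a-b)[y0:y1,x0:x1].mean())
E
```

```text
t: 13.37
tool_pos: [509.8, -329.7, 136.6]
tool_rot: [1.0, -0.017, 0.001, 0.001]
ft_force: [-0.8, 0.0, 3.6]
width: 25.6
gripper_force: 1.6
t: 14.03
tool_pos: [508.9, -328.9, 241.0]
tool_rot: [1.0, -0.017, 0.0, 0.0]
ft_force: [-0.6, -0.2, -1.0]
width: 25.6
gripper_force: 0.0
used 0.7606349206349207
shaker 1.011111111111111
```

View pics/h.png

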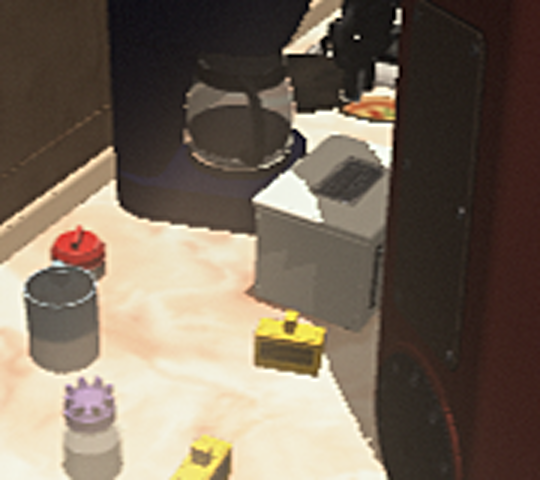

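The mouth at crop (350,178) shows the flap shut flat and the gripper empty and well above it. The shaker and used cartridge haven't moved. Handing in.

```bash
python3 -c "
from station import bot
print(bot.job_done())"
```

```text
the job is handed in; nothing more can be done
None
```

The new cartridge is pressed home to a firm stop (about 6 mm of collar travel, about 15 N at most in the readings), the flap has sprung shut over it, the arm is clear, and the job is handed in at about 14 s; the used cartridge and salt shaker have not moved, but the glass was hidden behind the arm in the last view, so I did not check it.

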